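Couple the hand vacuum pump to the storage canister

ROBOT

A 6-joint arm with a two-finger parallel gripper is mounted at the origin on the work surface. World frame = base frame: x ahead of the robot, y to its left, z up, the work surface at z = 0. Lengths are in m, angles in rad, forces in N, time in s.
With the tool pointing down it reaches from about 0.425 to 0.95 m from the base axis. Payload 3.5 kg.
Tool frame: the origin (TCP) lies midway between the tips of the shut fingers; the grasp point (between the pads) lies ctrl.grip_point_offset behind it (ctrl.grip_point_offset is the distance from the TCP to the grasp point, in m); z points along the fingers, y is the line along which they close (so a half turn about z gives the same grasp; the last joint's range is limited). The gripper opens to 85 mm and grips with 20 to 120 N. Pads are 22 mm wide; open, the fingers measure 114 mm over their backs; the gripper's body (76 mm by 85 mm) begins 54 mm behind the grasp point. The pads swing forward as they close: fully open they stand 13 mm farther back than shut.
Start: joints at [-1.42, 0.286, 1.577, -0, 1.279, -0.15], TCP at [0.2, -0.645, 0.192] pointing down, gripper open.
Joint ranges: [-2.77, 2.77], [-0.9, 2.22], [0.21, 2.48], [-1.53, 4.67], [0.24, 2.81], [-2.84, 2.84]. Speed limits (rad/s): [2.79, 2.79, 3.14, 3.14, 3.14, 3.14].

INTERFACE

Orientations are given as a 3x3 rotation matrix whose columns are the frame's x, y, z axes.
In Python, from bench import ctrl, imaging, telemetry gives the robot as it stands (ctrl), with the cameras (imaging) and the readings (telemetry).
- The arm moves only by the shell command python3 steer.py 'ROWS' [OPENING] [FORCE]. ROWS is a JSON list of rows, 1 to 5 of them, each an object with the fields trans (a list: dx, dy, dz in m), rotvec (a list: a rotation vector rx, ry, rz in rad); a field left out counts as zero; each row shifts and turns the commanded pose from where the row before left it, along the tool's axes as they then stand; what a row does not reach is not made up. A row lasts 1/10 s, in which the tool goes at most 0.05 m and 0.15 rad, less where a joint would pass 70% of its speed; a pose out of reach is approached as far as the arm can. OPENING is the finger opening in m, set as the command begins (- or left out keeps the last). The fingers move at their own pace and stop on an object; FORCE is the grip in N (left out, the last holds). Time passes only in rows, so rows that do not move let the fingers close. It prints the time, the measured TCP pose, the force, the opening and the grip force at its end. Input that does not fit is refused with a message, and nothing moves.
- telemetry.sense(): the state, without advancing time (a new reading comes with each control period).
- imaging.camera(name): name is "side" or "top"; returns a dict with "pixels" (480x640x3 uint8, blue, green, red), "fx", "fy", "cx", "cy" (pixels), "eye" and "rotation" of the camera in the world. Camera axes: x right, y up, looking along -z (the intrinsics and any distortion apply to the point x, -y, -z); pixel columns grow to the right and rows downward; lengths in m; the calibration is good to about 2 mm. A picture is of the moment at which its call begins. There is no depth.
- ctrl.sign_off(): hands the job in; it is judged then, once.
The state is a dict: "clock": time; "qpos": joint angles; "dq": joint speeds; "joint_efforts": joint torques, N m; "tool_pos": TCP position; "ee_rot": TCP orientation; "force": force on the tool from outside, world axes, zero at the start; "ft_torque": the same for the moment, N m; "grip_width": finger opening in m; "gripper_force": force on a finger pad.
Only numpy, scipy, OpenCV 4.12 (cv2) and the standard library are available. Lean on these libraries where they do the work, as an engineer would, in place of code of your own. Each camera call takes 0.05 s, during which the arm holds its last target. There are 200 camera calls.

TASK

Get the dry-goods canister ready for evacuating: pull the coupler sleeve on its lid down until it catches and stays back by itself, then take the hand vacuum pump out of its charging dock and push its nozzle fully home in the coupler, upright, so that the sleeve springs up again and locks it. Leave the pump coupled and standing there, and leave the mug, tin, spice jar and carton where they are.

Things in the scene. Friction and masses are not known exactly. Their poses are not given: they have to be found in the camera images.
- canister: Low round clear canister with a flat grey lid, 156 mm across, fixed to the counter. Origin: centre of its underside, z up. The lid's top is at 85 mm. On the lid's centre stands the upright quick coupler: a dark fixed core tube (38 mm across its flared mouth, bore 22 mm) inside a bright sliding sleeve.
- coupler_mouth (a point): Centre of the coupler core's flared mouth, on the coupler's upright axis, 137 mm above the counter. The flare (30 mm wide at the top) narrows to the 22 mm bore within 6 mm.
- coupler_seat (a point): Centre of the bore's floor, 36 mm below the mouth and 101 mm above the counter: the nozzle tip rests here when fully home.
- sleeve (a joint): Sleeve travel: 0 = forward (up, teeth closing the bore), grows as it is pulled down, stop at 0.016 m. Spring pushes it up with 4 to 8.5 N. Pulled past 0.0105 and let go, it catches at about 0.010 and the bore is open; let go sooner it springs back. The nozzle trips the catch in its last 3 mm (a light push of a few N); the sleeve then springs up by itself and locks in its groove.
- sleeve_grip (a point): On the coupler's axis, moves with the sleeve; 130 mm above the counter when forward. The sleeve is a knurled aluminium barrel 48 mm in diameter, from 27 mm below to 11 mm above this point, with a 58 mm wide, 5 mm thick lip at its foot (lip's upper face 22 mm below this point). When forward, the lip's underside is 18 mm above the lid.
- pump: Loose white hand vacuum pump, upright, 120 mm tall, about 0.22 kg. Origin: centre of the nozzle's lower end, z up its axis. Round: steel nozzle 20 mm wide from 0 to 43 mm (end chamfered, locking groove from 11 to 21 mm), white body 36 mm wide from 43 to 109 mm, grey 30 mm cap to 120 mm. When coupled, the body's underside is 3 mm above the sleeve's top.
- pump_grip (a point): Point on the pump's axis 80 mm above the nozzle tip, the height to grip its body (36 mm wide there).
- pump_tip (a point): Centre of the pump nozzle's lower end, same point as the pump's origin.
- dock: Grey charging dock with a 100 x 75 x 10 mm foot and a round collar 48 mm across at its top, 46 mm high, fixed to the counter, which holds the pump upright by its nozzle in a 25 mm hole. Origin: centre of its underside. The pump is lifted straight up 50 mm to clear it.
- tin: Bystander: food tin 74 mm across, 100 mm tall, loose; origin at the centre of its underside.
- spice: Bystander: amber spice jar 48 mm across, 95 mm tall, loose; origin at the centre of its underside.
- mug: Bystander: white mug 80 mm across, 90 mm tall, loose; origin at the centre of its underside.
- carton: Bystander: cardboard carton 60 x 140 x 190 mm, standing, loose; origin at the centre of its underside.

How it is judged:
By the outcome, as a careful person would: the job done as asked, in the order asked, and still so for the second after the job is handed in, with the robot touching nothing.
It also fails if it takes over 54 s, if anything falls off the work surface, if the arm or the gripper's body presses on something with over 40 N, if the wrist force passes 120 N, or if a joint passes its speed limit or range.

## Working session

There is one attempt and no reset: what is moved stays moved. The work goes in short steps, Python scripts to look and compute and a shell command to move; the robot and the scene stay as the last step left them, time stands still between calls to the robot, and variables do not carry over. Pictures are saved under pics/ and viewed, at most 13 in all, crops included, and the job is handed in when it is done.

```bash
ls; mkdir -p pics
python3 - <<'E'
from bench import ctrl, imaging, telemetry
import cv2,numpy as np,pickle
d={}
for n in("side","top"):
    c=imaging.camera(n); d[n]=c; cv2.imwrite(f"pics/{n}0.png",c["pixels"]); print({k:v for k,v in c.items() if k!="pixels"})
pickle.dump(d,open("cams.pkl","wb"))
s=telemetry.sense(); print(s, ctrl.grip_point_offset)
E
```

```text
bench.py
pics
steer.py
{'fx': 469.60827827853313, 'fy': 469.60827827853313, 'cx': 318.87857740066613, 'cy': 251.43977894225122, 'eye': array([0.23937511, 0.68198319, 0.77964716]), 'rotation': array([[-0.89179393,  0.29046083, -0.34689494],
       [-0.45225287, -0.59443468,  0.6649171 ],
       [-0.01307401,  0.74985326,  0.66147498]])}
{'fx': 450.46868152970933, 'fy': 450.46868152970933, 'cx': 312.66826699163346, 'cy': 242.06936826228318, 'eye': array([ 4.20487036e-01, -3.84681813e-04,  1.24694716e+00]), 'rotation': array([[ 0.02381146,  0.98389704, -0.17714296],
       [-0.99969032,  0.02471559,  0.00289884],
       [ 0.00723035,  0.17701907,  0.98418086]])}
{'clock': 0.1, 'qpos': array([-1.42000178e+00,  2.87123822e-01,  1.57802656e+00, -2.96444975e-06,
        1.27860643e+00, -1.50022000e-01]), 'dq': array([-4.14476836e-05, -1.06840674e-03, -4.03405082e-03,  8.50224079e-04,
       -7.32735078e-05, -1.49496311e-04]), 'joint_efforts': array([ 9.26546927e-04, -4.07294655e+01, -2.93697488e+01, -1.46601615e-04,
        3.42004590e-03,  3.32817997e-06]), 'tool_pos': array([ 0.19991304, -0.64400785,  0.19095661]), 'ee_rot': array([[ 9.55094662e-01,  2.96300656e-01, -3.27913156e-04],
       [ 2.96300664e-01, -9.55092320e-01,  2.13916429e-03],
       [ 3.20648445e-04, -2.14026528e-03, -9.99997658e-01]]), 'force': array([ 0.76571487, -0.35719605, -0.3568115 ]), 'ft_torque': array([ 0.03698555,  0.01043617, -0.02404493]), 'gripper_force': 0.0, 'grip_width': 0.08504610037576493} 0.0187
```

View pics/side0.png

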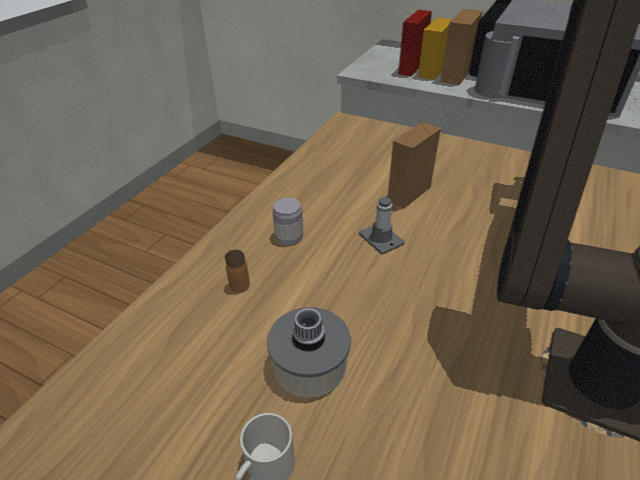

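View pics/top0.png

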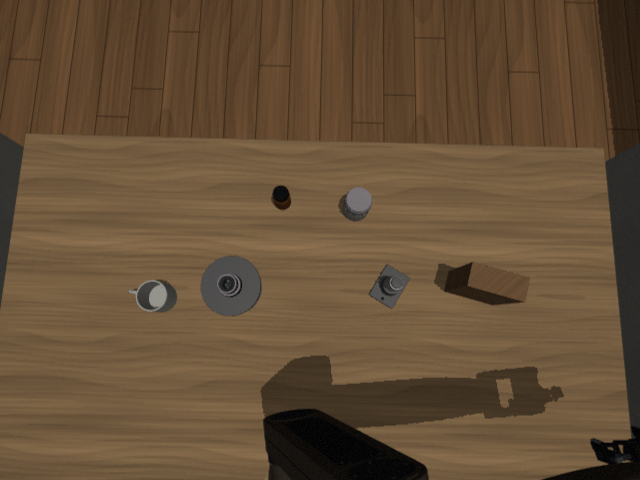

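The side view shows the coupler mouth at about (308,319), the pump cap at (384,202) and the dock foot at (382,237). The top view shows the coupler at (229,285) and the pump at (394,284). I'll enlarge both.

Run:
```python
import cv2,numpy as np,pickle
d=pickle.load(open("cams.pkl","rb"))
def crop(n,u,v):
    p=d[n]["pixels"][v:v+60,u:u+80]; p=cv2.resize(p,None,fx=5,fy=5,interpolation=cv2.INTER_CUBIC)
    p=cv2.convertScaleAbs(p,alpha=1.3)
    for k in range(0,80,10):
        cv2.line(p,(k*5,0),(k*5,6),(0,255,255),1); cv2.putText(p,str(u+k),(k*5,16),0,.35,(0,255,255))
        if k<60: cv2.line(p,(0,k*5),(6,k*5),(0,255,255),1); cv2.putText(p,str(v+k),(8,k*5+4),0,.35,(0,255,255))
    return p
cv2.imwrite("pics/m1.png",np.vstack([np.hstack([crop("side",268,295),crop("side",345,193)]),np.hstack([crop("top",190,255),crop("top",352,255)])]))
```

```text
(no output)
```

View pics/m1.png

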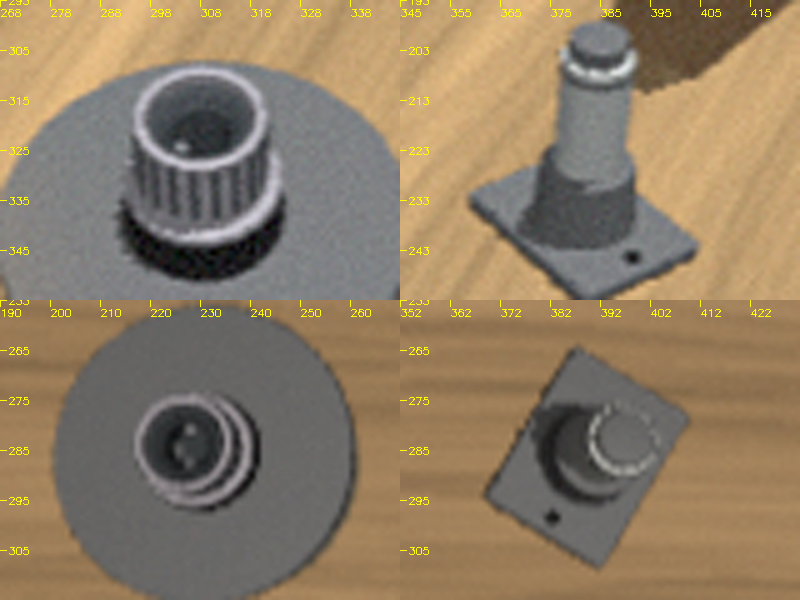

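Pixel readings (full-image pixels):

| Feature | Side view | Top view |
|---|---|---|
| Sleeve rim centre | (307.7,318.3) | (226.2,282.6) |
| Pump body-top ring centre | (384.0,204.0) | (396.4,282.4) |
| Dock foot centre | – | (389.1,286.2) |

```bash
cat > h.py <<'E'
import numpy as np
def ray(c,u,v):
    d=c["rotation"]@np.array([(u-c["cx"])/c["fx"],-(v-c["cy"])/c["fy"],-1]); return c["eye"],d/np.linalg.norm(d)
def tri(*rs):
    A=[np.eye(3)-np.outer(d,d) for e,d in rs]; x=np.linalg.solve(sum(A),sum(a@e for a,(e,d) in zip(A,rs)))
    return x,[np.linalg.norm(a@(x-e)) for a,(e,d) in zip(A,rs)]
def atz(r,z): return r[0]+r[1]*(z-r[0][2])/r[1][2]
E
python3 - <<'E'
import pickle; from h import *
np.set_printoptions(precision=4,suppress=True)
d=pickle.load(open("cams.pkl","rb")); S,T=d["side"],d["top"]
print("sleeve",tri(ray(S,307.7,318.3),ray(T,226.2,282.6)), atz(ray(S,307.7,318.3),.141),atz(ray(T,226.2,282.6),.141))
print("pump",tri(ray(S,384,204),ray(T,396.4,282.4)))
print("dock",atz(ray(T,389.1,286.2),.01))
# edge-colour free check: canister lid centre top view
lid=ray(T,190+(204/5)-.4,255+(153/5)-.4); print("lid",atz(lid,.085))
for n,u,v in (("tin",359,196),("spice",281,189),("mug",152,295),("carton",499,281)): print(n,atz(ray(T,u,v),{"tin":.1,"spice":.095,"mug":.0,"carton":.19}[n])[:2])
E
```

```text
sleeve (array([0.513 , 0.2062, 0.138 ]), [np.float64(0.0005826115882430925), np.float64(0.0005826115882430402)]) [0.5111 0.2083 0.141 ] [0.5133 0.2059 0.141 ]
pump (array([ 0.5275, -0.2179,  0.1085]), [np.float64(0.0004365632807405788), np.float64(0.00043656328074056166)])
dock [ 0.5253 -0.2167  0.01  ]
lid [0.5116 0.2051 0.085 ]
tin [ 0.7534 -0.123 ]
spice [0.7687 0.0836]
mug [0.4861 0.4337]
carton [ 0.5286 -0.4443]
```

```bash
cat > to.py <<'E'
# usage: to.py X Y Z (TCP target) -> delta in tool axes, rotvec to upright, state
import sys,numpy as np; from bench import ctrl, imaging, telemetry; from scipy.spatial.transform import Rotation as R
np.set_printoptions(precision=4,suppress=True)
s=telemetry.sense(); M=np.array(s["ee_rot"]); t=np.array([float(a) for a in sys.argv[1:4]])
d=M.T@(t-s["tool_pos"]); y=np.arctan2(M[1,0],M[0,0])
U=np.array([[np.cos(y),np.sin(y),0],[np.sin(y),-np.cos(y),0],[0,0,-1]])
print("d",d,"len",np.linalg.norm(d),"rot",R.from_matrix(M.T@U).as_rotvec(),"pos",s["tool_pos"],"q",s["qpos"],"f",s["force"],"w",s["grip_width"],s["gripper_force"],"t",s["clock"])
E
python3 steer.py '[{"trans": [0.038, -0.028, -0.0154]}, {"trans": [0.038, -0.028, -0.0154]}, {"trans": [0.038, -0.028, -0.0154]}, {"trans": [0.038, -0.028, -0.0154]}, {"trans": [0.038, -0.028, -0.0154]}]' 0.085
python3 steer.py '[{"trans": [0.038, -0.028, -0.0154]}, {"trans": [0.038, -0.028, -0.0154]}, {"trans": [0.038, -0.028, -0.0154]}, {"trans": [0.038, -0.028, -0.0154]}]'
python3 to.py 0.512 0.206 0.25
```

```text
clock: 0.6
tool_pos: [0.3407, -0.4527, 0.2692]
ee_rot: [[0.955, 0.296, -0.0], [0.296, -0.955, 0.001], [0.0, -0.001, -1.0]]
force: [-0.1, 0.2, -0.3]
grip_width: 0.0847
gripper_force: 0.0
clock: 1.0
tool_pos: [0.4526, -0.3007, 0.331]
ee_rot: [[0.955, 0.296, -0.0], [0.296, -0.955, 0.0], [-0.0, -0.0, -1.0]]
force: [0.7, -0.1, 0.0]
grip_width: 0.0848
gripper_force: 0.0
d [ 0.2068 -0.4663  0.0812] len 0.5165582714500344 rot [-0.0005  0.0002 -0.    ] pos [ 0.4526 -0.3007  0.331 ] q [-0.7732 -0.0799  1.724   0.0001  1.498   0.4969] f [ 0.6654 -0.0833  0.0138] w 0.0848462878781417 0.0 t 1.0
```

```bash
python3 steer.py '[{"trans": [0.0188, -0.0424, 0.0074]}, {"trans": [0.0188, -0.0424, 0.0074]}, {"trans": [0.0188, -0.0424, 0.0074]}, {"trans": [0.0188, -0.0424, 0.0074]}, {"trans": [0.0188, -0.0424, 0.0074]}]' >/dev/null
python3 steer.py '[{"trans": [0.0188, -0.0424, 0.0074]}, {"trans": [0.0188, -0.0424, 0.0074]}, {"trans": [0.0188, -0.0424, 0.0074]}, {"trans": [0.0188, -0.0424, 0.0074]}, {"trans": [0.0188, -0.0424, 0.0074]}]' >/dev/null
python3 steer.py '[{"trans": [0.0188, -0.0424, 0.0074]}, {}]'
python3 to.py 0.512 0.206 0.112
```

```text
clock: 2.2
tool_pos: [0.5098, 0.2085, 0.2472]
ee_rot: [[0.953, 0.302, -0.004], [0.302, -0.953, 0.001], [-0.003, -0.002, -1.0]]
force: [-0.1, -0.4, 0.9]
grip_width: 0.0851
gripper_force: 0.0
d [0.0018 0.0033 0.1352] len 0.13521121947298184 rot [-0.002   0.0033 -0.    ] pos [0.5098 0.2085 0.2472] q [ 0.2031 -0.0251  1.8205  0.0017  1.3497  1.4666] f [-0.119  -0.4231  0.885 ] w 0.08513949357338342 0.0 t 2.2
```

```bash
python3 steer.py '[{"trans": [0.0006, 0.0007, 0.045]}, {"trans": [0.0006, 0.0007, 0.045]}, {"trans": [0.0, 0.0, 0.03]}, {"trans": [0, 0, 0.012]}, {}]'
python3 to.py 0.512 0.206 0.112
python3 - <<'E'
from bench import ctrl, imaging, telemetry
import cv2,numpy as np
a=imaging.camera("side")["pixels"][270:370,245:375];b=imaging.camera("top")["pixels"][235:335,165:295]
cv2.imwrite("pics/m2.png",cv2.convertScaleAbs(np.hstack([cv2.resize(p,(390,300),interpolation=2) for p in(a,b)]),alpha=1.4))
E
```

```text
clock: 2.7
tool_pos: [0.5115, 0.2023, 0.1155]
ee_rot: [[0.955, 0.296, -0.004], [0.296, -0.955, -0.001], [-0.004, -0.0, -1.0]]
force: [0.2, 1.2, 0.3]
grip_width: 0.0853
gripper_force: 0.0
d [ 0.0016 -0.0034  0.0035] len 0.005127126085513872 rot [-0.0003  0.0043 -0.    ] pos [0.5115 0.2023 0.1155] q [ 0.1922  0.0923  1.9482 -0.0002  1.1054  1.4628] f [0.2449 1.2309 0.2518] w 0.08527563816752032 0.0 t 2.7
```

View pics/m2.png

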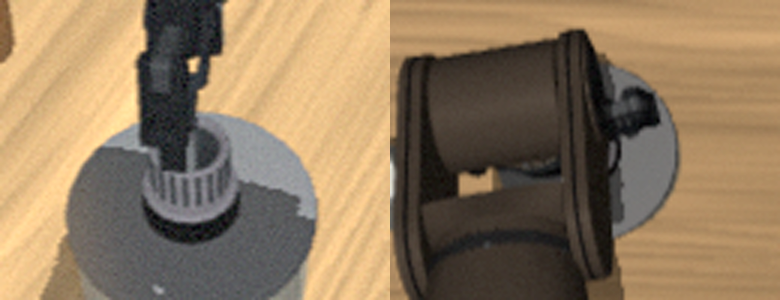

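The side view shows the near finger beside the barrel, and the top view is mostly hidden by the arm. The fingers are around the sleeve, so I'll centre and close.

```bash
python3 steer.py '[{"trans": [0.0016, -0.0034, 0.0035], "rotvec": [0, 0.004, 0]}, {}]' >/dev/null
python3 steer.py '[{}, {}, {}, {}, {}]' 0.04 50
python3 to.py 0.512 0.206 0.112
```

```text
clock: 3.5
tool_pos: [0.5134, 0.2068, 0.1139]
ee_rot: [[0.955, 0.296, 0.004], [0.296, -0.955, 0.001], [0.004, -0.0, -1.0]]
force: [0.4, 0.1, -0.3]
grip_width: 0.0399
gripper_force: 0.0
d [-0.0016  0.0004  0.0019] len 0.0025072852971961997 rot [-0.    -0.004  0.   ] pos [0.5134 0.2068 0.1139] q [0.1994 0.0964 1.9469 0.0005 1.0943 1.4692] f [ 0.4155  0.1281 -0.2629] w 0.03994317467800935 0.0 t 3.5
```

Run:
```python
from bench import ctrl, imaging, telemetry
import cv2,numpy as np
c=imaging.camera("side");a=c["pixels"][250:350,245:375]
cv2.imwrite("pics/m3.png",cv2.convertScaleAbs(cv2.resize(a,(780,600),interpolation=2),alpha=1.8))
# where the TCP and points of its axis project
from h import *
s=telemetry.sense()
for o in((0,0,0),(0,.02,0),(0,-.02,0),(0,0,-.0187)):
    p=c["rotation"].T@(s["tool_pos"]+s["ee_rot"]@np.array(o)-c["eye"]); u=c["cx"]+c["fx"]*p[0]/-p[2]; v=c["cy"]-c["fy"]*p[1]/-p[2]; print(o,u,v,"crop",(u-245)*6,(v-250)*6)
```

```text
(0, 0, 0) 307.432947750201 327.0886361544704 crop 374.5976865012059 462.53181692682244
(0, 0.02, 0) 309.44662182440055 318.71031629014726 crop 386.6797309464033 412.26189774088357
(0, -0.02, 0) 305.34823909090915 335.76251053923846 crop 362.0894345454549 514.5750632354308
(0, 0, -0.0187) 307.16758101925797 320.360641553406 crop 373.0054861155478 422.16384932043616
```

View pics/m3.png

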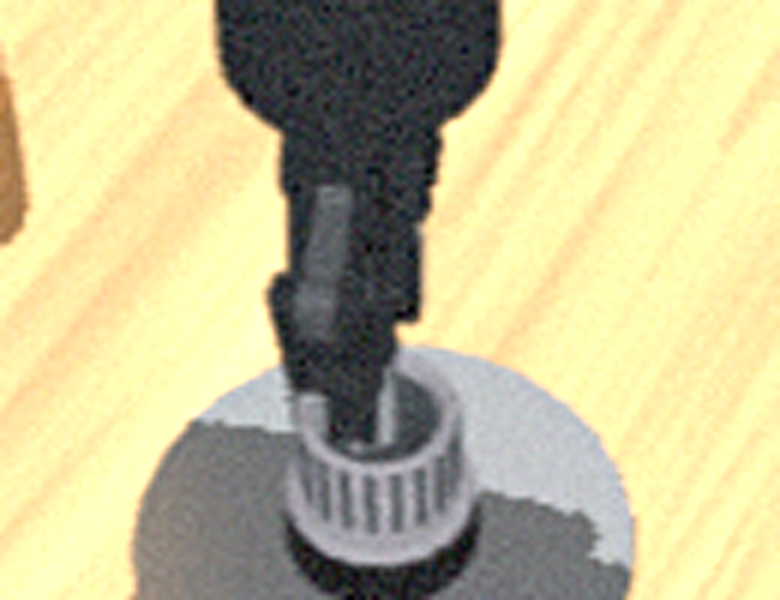

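The side view shows the near fingertip ending at crop (352,440), which is px (303.7,323.3), inside the rim outline. The reported TCP would put it about 14 px lower, so something disagrees. I'll lift and look before going on.

```bash
python3 steer.py '[{"trans": [0, 0, -0.04]}, {"trans": [0, 0, -0.04]}, {}]'
python3 - <<'E'
from bench import ctrl, imaging, telemetry
import cv2,numpy as np
c=imaging.camera("side");t=imaging.camera("top");a=c["pixels"][215:365,240:390]
b=t["pixels"][195:345,160:310]
cv2.imwrite("pics/m4.png",np.hstack([cv2.convertScaleAbs(cv2.resize(p,(400,400),interpolation=2),alpha=2.2) for p in (a,b)]))
s=telemetry.sense();print(s["tool_pos"])
for o in((0,0,0),(0,.02,0),(0,-.02,0),(0,0,-.0187),(0,-.02,-.0187),(0,-.0425,-.0727),(0,.0425,-.0727)):
  for n,k,(u0,v0) in(("side",c,(240,215)),("top",t,(160,195))):
    p=k["rotation"].T@(s["tool_pos"]+s["ee_rot"]@np.array(o)-k["eye"]); u=k["cx"]+k["fx"]*p[0]/-p[2]; v=k["cy"]-k["fy"]*p[1]/-p[2]; print(n,o,"crop",(u-u0)*2.667,(v-v0)*2.667)
E
```

```text
clock: 3.85
tool_pos: [0.5171, 0.2076, 0.2012]
ee_rot: [[0.955, 0.296, 0.016], [0.296, -0.955, 0.004], [0.017, 0.001, -1.0]]
force: [1.3, -0.1, 1.5]
grip_width: 0.0401
gripper_force: 0.0
[0.51390572 0.20688524 0.19540804]
side (0, 0, 0) crop 175.31742706375493 216.42964789712835
top (0, 0, 0) crop 164.126626334743 227.4047726357792
side (0, 0.02, 0) crop 181.12636968240233 194.09701937751512
top (0, 0.02, 0) crop 186.3509218051473 221.17828694768986
side (0, -0.02, 0) crop 169.2895430131232 239.60400235363878
top (0, -0.02, 0) crop 141.85579390949604 233.64429638321585
side (0, 0, -0.0187) crop 174.58030943151945 195.97282238391008
top (0, 0, -0.0187) crop 159.98200698360225 225.51815263484477
side (0, -0.02, -0.0187) crop 168.44136436810388 219.12817673612693
top (0, -0.02, -0.0187) crop 137.30885492047904 231.86714454272484
side (0, -0.0425, -0.0727) crop 158.2191766859398 183.151913702598
top (0, -0.0425, -0.0727) crop 96.24155672424489 233.90118210353847
side (0, 0.0425, -0.0727) crop 185.27868986248407 87.0720661492833
top (0, 0.0425, -0.0727) crop 197.79228180583306 205.50974390124594
```

View pics/m4.png

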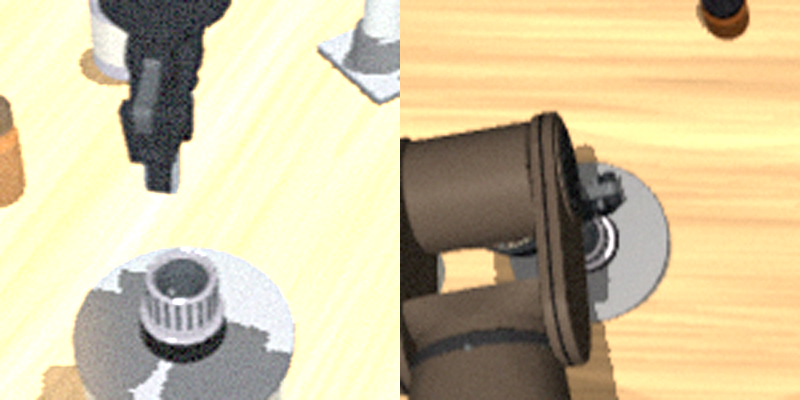

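The side view shows the fingertips at crop (157,192), which is px (299,287), about 17 px above where the reported TCP projects. The top view shows the fingers at crop (210,190). So the robot's pose and the cameras disagree by about 40 mm. I'll shut the fingers, picture the tip at two known robot positions, and measure the offset.

```bash
cat > snap.py <<'E'
import sys,pickle
from bench import ctrl, imaging, telemetry
c={n:imaging.camera(n) for n in("side","top")}; pickle.dump((c,telemetry.sense()),open(sys.argv[1],"wb"))
E
python3 steer.py '[{}, {}, {}, {}]' 0.0 >/dev/null; python3 snap.py A.pkl
python3 steer.py '[{"trans": [0.045, 0.015, 0]}, {"trans": [0.045, 0.015, 0]}, {"trans": [0.045, 0.015, 0]}, {}, {}]'; python3 snap.py B.pkl
python3 - <<'E'
import pickle,cv2,numpy as np
o=[]
for f in"AB":
    c,s=pickle.load(open(f+".pkl","rb")); k=c["side"]
    p=k["rotation"].T@(s["tool_pos"]-k["eye"]); u=k["cx"]+k["fx"]*p[0]/-p[2]; v=k["cy"]-k["fy"]*p[1]/-p[2]
    u0,v0=int(u-54),int(v-120); print(f,s["tool_pos"],s["grip_width"],"proj",u,v,"origin",u0,v0)
    o.append(cv2.convertScaleAbs(cv2.resize(k["pixels"][v0:v0+150,u0:u0+100],(400,600),interpolation=2),alpha=2.2))
    for q in((0,0,0),(.0,-.02,0)):
        pass
cv2.imwrite("pics/m5.png",np.hstack(o))
E
```

```text
clock: 4.95
tool_pos: [0.6556, 0.2034, 0.1927]
ee_rot: [[0.955, 0.296, 0.001], [0.296, -0.955, 0.001], [0.001, -0.001, -1.0]]
force: [-0.1, 0.2, 0.2]
grip_width: 0.0003
gripper_force: 0.0
A [0.51289242 0.20666707 0.19339922] 8.18005749459184e-05 proj 306.35904656369064 297.07059137303986 origin 252 177
B [0.65461399 0.2039252  0.19444946] -0.00028645067460908257 proj 237.87122841889845 270.2613146281789 origin 183 150
```

View pics/m5.png

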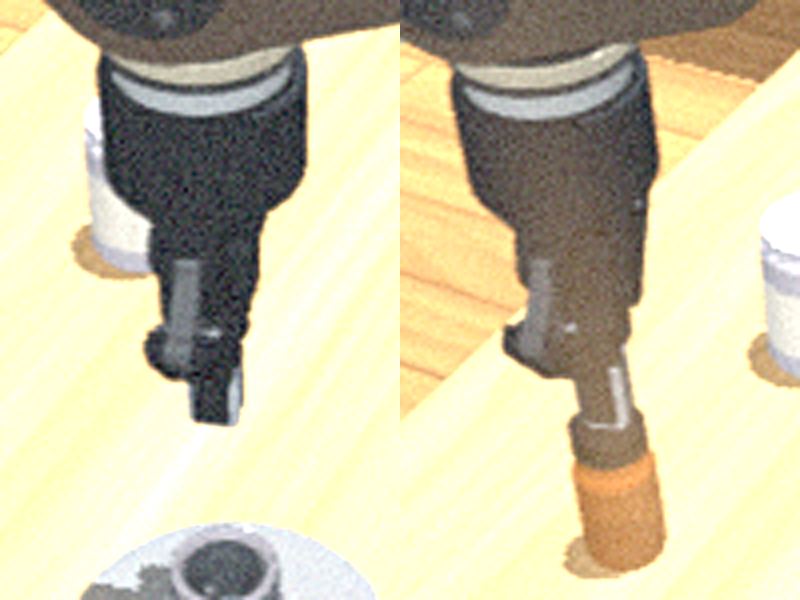

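The shut fingertips are at (305.7,283.0) in A and (234.8,257.0) in B. The reported TCP projects to (306.4,297.1) and (237.9,270.3).

Run:
```python
import pickle; from h import *
np.set_printoptions(precision=4,suppress=True)
(cA,sA),(cB,sB)=[pickle.load(open(f+".pkl","rb")) for f in"AB"]
rA=ray(cA["side"],305.7,283.);eB,dB=ray(cB["side"],234.8,257.)
D=sB["tool_pos"]-sA["tool_pos"]
x,r=tri(rA,(eB-D,dB)); print(x,r,"reported",sA["tool_pos"],"diff",x-sA["tool_pos"])
for k in(cA["side"],cA["top"]): print(k["eye"],k["rotation"][0])
for n,q in(("if dz only",2),("if dy only",1)):
    e,d=rA;t=sA["tool_pos"]; 
    i=q; 
    print(n, [ (e+d*((t[j]-e[j])/d[j])-t) for j in(0,1,2)])
    break
```

```text
[0.5117 0.2093 0.2293] [np.float64(0.0007403901191580309), np.float64(0.0007403901191580467)] reported [0.5129 0.2067 0.1934] diff [-0.0012  0.0027  0.0359]
[0.2394 0.682  0.7796] [-0.8918  0.2905 -0.3469]
[ 0.4205 -0.0004  1.2469] [ 0.0238  0.9839 -0.1771]
if dz only [array([0.    , 0.0001, 0.034 ]), array([0.0001, 0.    , 0.0339]), array([ 0.0168, -0.0292,  0.    ])]
```

The offset is almost purely vertical: with dz = +34 mm, x and y agree to 0.1 mm. The real fingertips are 34 mm above the reported TCP, which explains the empty grasp. I'll go 34 mm lower than the reported z from here on.

```bash
python3 steer.py '[{"trans": [-0.045, -0.0148, 0]}, {"trans": [-0.045, -0.0148, 0]}, {"trans": [-0.045, -0.0148, 0]}, {}, {}]' 0.085; python3 to.py 0.5125 0.206 0.077
```

```text
clock: 5.55
tool_pos: [0.5118, 0.2066, 0.195]
ee_rot: [[0.955, 0.298, 0.006], [0.298, -0.955, 0.002], [0.007, 0.0, -1.0]]
force: [-0.4, 0.5, 0.5]
grip_width: 0.0724
gripper_force: 0.0
d [-0.0003  0.0007  0.118 ] len 0.11803713348236985 rot [ 0.0003 -0.0065 -0.    ] pos [0.5118 0.2066 0.195 ] q [0.1996 0.0087 1.8825 0.0003 1.2439 1.468 ] f [-0.4017  0.4512  0.5067] w 0.0723512954025873 0.0 t 5.55
```

```bash
python3 steer.py '[{"trans": [0, 0.0005, 0.04]}, {"trans": [0, 0, 0.04]}, {"trans": [0, 0, 0.02]}, {"trans": [0, 0, 0.01]}, {"trans": [0, 0, 0.007]}]'; python3 steer.py '[{}, {}]'; python3 to.py 0.5125 0.206 0.077
```

```text
clock: 6.05
tool_pos: [0.5152, 0.2059, 0.0772]
ee_rot: [[0.955, 0.296, 0.005], [0.296, -0.955, 0.001], [0.005, 0.0, -1.0]]
force: [0.1, 0.3, 0.1]
grip_width: 0.0852
gripper_force: 0.0
clock: 6.25
tool_pos: [0.5154, 0.2061, 0.0785]
ee_rot: [[0.955, 0.296, 0.007], [0.296, -0.955, 0.002], [0.007, 0.0, -1.0]]
force: [0.3, -0.1, -0.2]
grip_width: 0.085
gripper_force: 0.0
d [-0.0027 -0.0008  0.0015] len 0.003231769739429504 rot [ 0.0003 -0.0069 -0.    ] pos [0.5154 0.2061 0.0785] q [0.1973 0.1431 1.9673 0.0005 1.0242 1.4671] f [ 0.3423 -0.1043 -0.1579] w 0.0849738005089873 0.0 t 6.25
```

```bash
python3 steer.py '[{"trans": [-0.0025, -0.0005, 0.001], "rotvec": [0, -0.005, 0]}, {}]' 0.04 50; python3 steer.py '[{}, {}, {}]';  python3 to.py 0.5125 0.206 0.064
```

```text
clock: 6.45
tool_pos: [0.5118, 0.2057, 0.0768]
ee_rot: [[0.955, 0.296, 0.0], [0.296, -0.955, -0.0], [0.0, 0.0, -1.0]]
force: [1.0, 0.7, -0.2]
grip_width: 0.0586
gripper_force: 0.0
clock: 6.75
tool_pos: [0.511, 0.2079, 0.0769]
ee_rot: [[0.955, 0.295, -0.001], [0.295, -0.955, 0.004], [0.0, -0.004, -1.0]]
force: [-3.1, 6.3, 2.4]
grip_width: 0.0466
gripper_force: 50.8
d [0.0009 0.0023 0.0129] len 0.013160962746990364 rot [-0.0043 -0.0003  0.    ] pos [0.511  0.2079 0.0769] q [0.2001 0.142  1.9719 0.0051 1.0278 1.4686] f [-3.0822  6.2723  2.3796] w 0.046601611531687626 50.78199986368418 t 6.75
```

Gripped (47 mm, 51 N). The sleeve centred the tool about 2 mm toward +y, so I'll follow that and pull down.

```bash
python3 steer.py '[{"trans": [0, -0.002, 0.002]}, {"trans": [0, 0, 0.004]}, {"trans": [0, 0, 0.004]}, {"trans": [0, 0, 0.003]}, {"trans": [0, 0, 0.0005]}]'; python3 steer.py '[{}, {}]'; python3 to.py 0.5115 0.208 0.064
```

```text
clock: 7.25
tool_pos: [0.5111, 0.2079, 0.0637]
ee_rot: [[0.955, 0.296, -0.0], [0.296, -0.955, 0.001], [-0.0, -0.001, -1.0]]
force: [-3.6, 1.5, 7.5]
grip_width: 0.0467
gripper_force: 51.3
clock: 7.45
tool_pos: [0.5111, 0.208, 0.064]
ee_rot: [[0.955, 0.296, -0.0], [0.296, -0.955, 0.0], [-0.0, -0.001, -1.0]]
force: [-3.8, 2.6, 7.2]
grip_width: 0.0468
gripper_force: 51.3
d [ 0.0004  0.0001 -0.    ] len 0.00040524973637440535 rot [-0.0006  0.0002 -0.    ] pos [0.5111 0.208  0.064 ] q [0.2022 0.1608 1.9778 0.0006 1.0032 1.4723] f [-3.804   2.5931  7.1816] w 0.04680920673143192 51.266415528953075 t 7.45
```

```bash
python3 steer.py '[{"trans": [0, 0, -0.002]}, {"trans": [0, 0, -0.0015]}, {}]'; python3 steer.py '[{}, {}, {}, {}]' 0.085;  python3 to.py 0.5115 0.208 0.25
```

```text
clock: 7.75
tool_pos: [0.5111, 0.2079, 0.0675]
ee_rot: [[0.955, 0.296, -0.0], [0.296, -0.955, 0.001], [-0.0, -0.001, -1.0]]
force: [-3.9, 2.0, 6.6]
grip_width: 0.0472
gripper_force: 51.2
clock: 8.15
tool_pos: [0.5106, 0.2072, 0.0655]
ee_rot: [[0.955, 0.296, -0.001], [0.296, -0.955, -0.001], [-0.002, 0.0, -1.0]]
force: [1.2, -0.2, 0.0]
grip_width: 0.0846
gripper_force: 0.0
d [ 0.0008 -0.0004 -0.1845] len 0.18449802150788372 rot [0.0001 0.0016 0.    ] pos [0.5106 0.2072 0.0655] q [ 0.2016  0.1579  1.9778 -0.0003  1.0074  1.4718] f [ 1.2199 -0.2015  0.0477] w 0.08463922027455731 0.0 t 8.15
```

```bash
python3 steer.py '[{"trans": [0, 0, -0.045]}, {"trans": [0, 0, -0.045]}, {"trans": [0, 0, -0.045]}, {"trans": [0, 0, -0.045]}]'; python3 snap.py C.pkl
python3 - <<'E'
import pickle,cv2,numpy as np
c0=pickle.load(open("cams.pkl","rb"))["side"]["pixels"]; c=pickle.load(open("C.pkl","rb"))[0]["side"]["pixels"]
cv2.imwrite("pics/m6.png",np.hstack([cv2.convertScaleAbs(cv2.resize(p[295:355,268:348],(400,300),interpolation=2),alpha=1.6) for p in(c0,c)]))
E
```

```text
clock: 8.55
tool_pos: [0.5106, 0.2073, 0.2474]
ee_rot: [[0.955, 0.296, -0.001], [0.296, -0.955, -0.0], [-0.001, 0.0, -1.0]]
force: [0.7, -0.8, -0.7]
grip_width: 0.085
gripper_force: 0.0
```

View pics/m6.png

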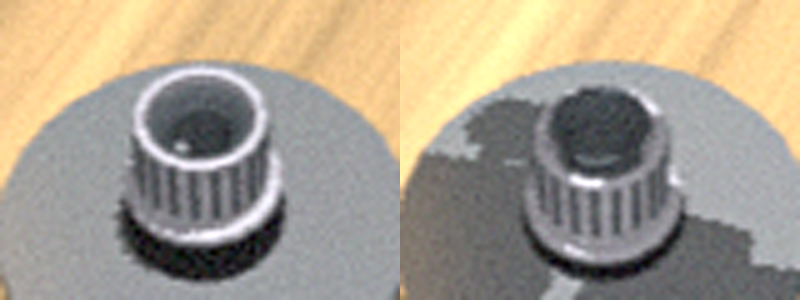

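The right-hand crop shows the lip about 23 crop px lower and the dark core standing out of the sleeve, so the sleeve has caught. On to the pump.

```bash
python3 steer.py '[{"trans": [-0.0122, 0.0456, 0]}, {"trans": [-0.0122, 0.0456, 0]}, {"trans": [-0.0122, 0.0456, 0]}, {"trans": [-0.0122, 0.0456, 0]}, {"trans": [-0.0122, 0.0456, 0]}]' >/dev/null
python3 steer.py '[{"trans": [-0.0122, 0.0456, 0]}, {"trans": [-0.0122, 0.0456, 0]}, {"trans": [-0.0122, 0.0456, 0]}, {"trans": [-0.0122, 0.0456, 0]}, {}]'
python3 steer.py '[{}, {}]' >/dev/null
python3 to.py 0.527 -0.217 0.031
```

```text
clock: 9.65
tool_pos: [0.5269, -0.2221, 0.2448]
ee_rot: [[0.957, 0.29, -0.002], [0.29, -0.957, -0.001], [-0.003, 0.001, -1.0]]
force: [0.2, 0.3, -0.5]
grip_width: 0.0846
gripper_force: 0.0
d [-0.0004  0.001   0.2144] len 0.21442704631076667 rot [-0.0011  0.0015 -0.    ] pos [ 0.5275 -0.2161  0.2454] q [-0.5665  0.0192  1.7795 -0.0004  1.3447  0.703 ] f [-0.1005  0.1345 -1.0469] w 0.08515590779406142 0.0 t 9.85
```

```bash
python3 steer.py '[{"trans": [0, 0.001, 0.045]}, {"trans": [0, 0, 0.045]}, {"trans": [0, 0, 0.045]}, {"trans": [0, 0, 0.04]}, {"trans": [0, 0, 0.02]}]'
python3 steer.py '[{"trans": [0, 0, 0.012]}, {"trans": [0, 0, 0.005]}, {}, {}]'
python3 to.py 0.527 -0.217 0.031
```

```text
clock: 10.35
tool_pos: [0.5254, -0.2145, 0.0467]
ee_rot: [[0.954, 0.299, -0.007], [0.299, -0.954, 0.003], [-0.005, -0.005, -1.0]]
force: [0.6, 0.6, 0.8]
grip_width: 0.0851
gripper_force: 0.0
clock: 10.75
tool_pos: [0.529, -0.2184, 0.0358]
ee_rot: [[0.955, 0.297, 0.002], [0.297, -0.955, -0.002], [0.001, 0.002, -1.0]]
force: [0.1, -0.2, 0.8]
grip_width: 0.0845
gripper_force: 0.0
d [-0.0015 -0.002   0.0048] len 0.005381480641228836 rot [ 0.0024 -0.001  -0.    ] pos [ 0.529  -0.2184  0.0358] q [-0.5684  0.2422  1.9415 -0.0009  0.9554  0.7015] f [ 0.1163 -0.2086  0.7562] w 0.084500658207695 0.0 t 10.75
```

```bash
python3 steer.py '[{"trans": [-0.0012, -0.001, 0.004]}, {}, {}]' 0.028 50
python3 steer.py '[{}, {}, {}]'
python3 to.py 0.527 -0.217 0.031
```

```text
clock: 11.05
tool_pos: [0.5264, -0.2176, 0.0304]
ee_rot: [[0.955, 0.296, -0.0], [0.296, -0.955, -0.001], [-0.001, 0.0, -1.0]]
force: [0.0, -0.5, 0.1]
grip_width: 0.0432
gripper_force: 0.0
clock: 11.35
tool_pos: [0.5265, -0.2174, 0.0306]
ee_rot: [[0.955, 0.296, -0.001], [0.296, -0.955, -0.0], [-0.001, 0.0, -1.0]]
force: [-1.3, 2.0, 4.4]
grip_width: 0.0351
gripper_force: 49.8
d [ 0.0007 -0.0003 -0.0004] len 0.0008052474830166232 rot [0.     0.0008 0.    ] pos [ 0.5265 -0.2174  0.0306] q [-0.5695  0.2462  1.9479 -0.0008  0.948   0.7011] f [-1.3034  1.9711  4.439 ] w 0.03513611939999898 49.76484417915344 t 11.35
```

```bash
python3 steer.py '[{"trans": [0, 0, -0.015]}, {"trans": [0, 0, -0.025]}, {"trans": [0, 0, -0.035]}, {"trans": [0, 0, -0.04]}, {"trans": [0, 0, -0.04]}]'
python3 steer.py '[{"trans": [0, 0, -0.02]}, {}, {}]'
python3 to.py 0.5115 0.2078 0.205
```

```text
clock: 11.85
tool_pos: [0.5257, -0.2171, 0.186]
ee_rot: [[0.955, 0.296, -0.002], [0.296, -0.955, 0.0], [-0.002, -0.001, -1.0]]
force: [0.5, -0.3, -3.4]
grip_width: 0.0351
gripper_force: 50.2
clock: 12.15
tool_pos: [0.5259, -0.2171, 0.2042]
ee_rot: [[0.955, 0.296, -0.002], [0.296, -0.955, 0.0], [-0.002, -0.001, -1.0]]
force: [0.4, 0.1, -3.2]
grip_width: 0.0353
gripper_force: 50.2
d [ 0.1121 -0.4101 -0.0007] len 0.4251904007247086 rot [-0.0006  0.0017 -0.    ] pos [ 0.5259 -0.2171  0.2042] q [-0.5694  0.0453  1.828  -0.001   1.2698  0.7009] f [ 0.4315  0.0862 -3.1839] w 0.035301753891155654 50.233853459358215 t 12.15
```

```bash
python3 steer.py '[{"trans": [0.006, -0.022, 0]}, {"trans": [0.0102, -0.0373, 0]}, {"trans": [0.0102, -0.0373, 0]}, {"trans": [0.0102, -0.0373, 0]}, {"trans": [0.0102, -0.0373, 0]}]' >/dev/null
python3 steer.py '[{"trans": [0.0102, -0.0373, 0]}, {"trans": [0.0102, -0.0373, 0]}, {"trans": [0.0102, -0.0373, 0]}, {"trans": [0.0102, -0.0373, 0]}, {"trans": [0.0102, -0.0373, 0]}]' >/dev/null
python3 steer.py '[{"trans": [0.0102, -0.0373, 0]}, {"trans": [0.003, -0.012, 0]}, {}, {}, {}]'
python3 to.py 0.5115 0.2078 0.18; python3 snap.py D.pkl
python3 - <<'E'
import pickle,cv2,numpy as np
c=pickle.load(open("D.pkl","rb"))[0]["side"]["pixels"]
cv2.imwrite("pics/m7.png",cv2.convertScaleAbs(cv2.resize(c[220:360,250:370],(514,600),interpolation=2),alpha=1.8))
E
```

```text
clock: 13.65
tool_pos: [0.5117, 0.2028, 0.204]
ee_rot: [[0.956, 0.295, -0.002], [0.295, -0.956, -0.001], [-0.003, 0.0, -1.0]]
force: [-0.5, 0.6, -2.6]
grip_width: 0.0347
gripper_force: 50.7
d [ 0.0013 -0.0048  0.024 ] len 0.02452217625120241 rot [0.0004 0.0026 0.    ] pos [0.5117 0.2028 0.204 ] q [ 0.1934  0.004   1.8705 -0.0007  1.2696  1.4652] f [-0.4868  0.6442 -2.5541] w 0.034716841763468946 50.70610463619232 t 13.65
```

View pics/m7.png

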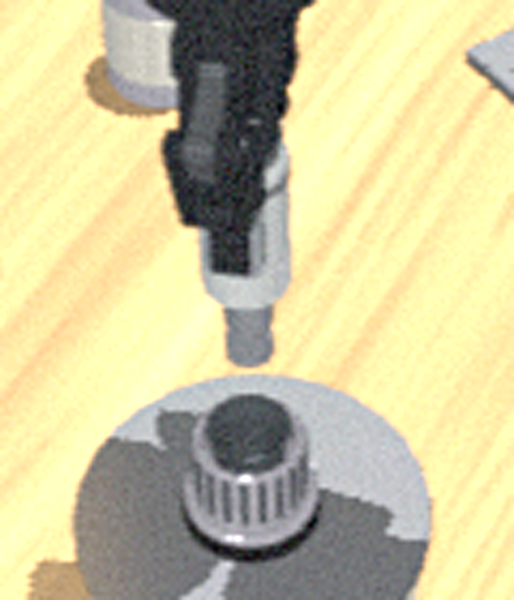

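The side view shows the pump held upright, with the nozzle end centre at about px (308.3,301.4) and the core mouth at about (308.1,320.8). I'll check both against the expected positions.

Run:
```python
import pickle; from h import *
np.set_printoptions(precision=4,suppress=True)
c,s=pickle.load(open("D.pkl","rb")); S=c["side"]
print(s["tool_pos"]); r=ray(S,308.1,301.2); e,d=r
for j in (0,1): print("tip at axis",j,e+d*(s["tool_pos"][j]-e[j])/d[j])
print("mouth",atz(ray(S,307.9,320.6),.137), "proj plane")
```

```text
[0.512  0.2029 0.2046]
tip at axis 0 [0.512  0.2028 0.1797]
tip at axis 1 [0.512  0.2029 0.1798]
mouth [0.51   0.2099 0.137 ] proj plane
```

```bash
python3 steer.py '[{"trans": [0.0007, -0.0055, 0], "rotvec": [0, 0.002, 0]}, {"trans": [0, 0, 0.015]}, {"trans": [0, 0, 0.01]}, {}, {}]' 
python3 to.py 0.511 0.2083 0.13
```

```text
clock: 14.25
tool_pos: [0.5104, 0.2096, 0.1789]
ee_rot: [[0.955, 0.296, -0.001], [0.296, -0.955, -0.0], [-0.001, -0.0, -1.0]]
force: [1.4, 0.3, -2.2]
grip_width: 0.0351
gripper_force: 50.7
d [0.0002 0.0014 0.0489] len 0.048890596479884654 rot [-0.0001  0.0009 -0.    ] pos [0.5104 0.2096 0.1789] q [0.2057 0.0272 1.8939 0.     1.2213 1.4756] f [ 1.4097  0.2612 -2.1663] w 0.03505912147150883 50.71889519691467 t 14.25
```

```bash
python3 steer.py '[{"trans": [0, 0, 0.01]}, {"trans": [0, 0, 0.006]}, {"trans": [0, 0, 0.004]}, {}]' 
python3 to.py 0.511 0.2083 0.13
```

```text
clock: 14.65
tool_pos: [0.5104, 0.2095, 0.1588]
ee_rot: [[0.955, 0.296, -0.001], [0.296, -0.955, -0.0], [-0.001, -0.0, -1.0]]
force: [-0.1, 0.3, -2.9]
grip_width: 0.0348
gripper_force: 50.7
d [0.0002 0.0014 0.0288] len 0.028853846807255286 rot [-0.0001  0.0008 -0.    ] pos [0.5104 0.2095 0.1588] q [ 0.2057  0.0463  1.9124 -0.      1.1838  1.4757] f [-0.1245  0.3404 -2.932 ] w 0.03480136643618806 50.719066858291626 t 14.65
```

```bash
python3 steer.py '[{"trans": [0.0, 0.0012, 0.003]}, {"trans": [0, 0, 0.004]}, {"trans": [0, 0, 0.004]}, {}]' 
python3 to.py 0.511 0.2083 0.13
```

```text
clock: 15.05
tool_pos: [0.5109, 0.2085, 0.148]
ee_rot: [[0.955, 0.296, -0.0], [0.296, -0.955, 0.0], [-0.0, -0.0, -1.0]]
force: [-0.2, 0.3, -2.7]
grip_width: 0.0349
gripper_force: 50.9
d [0.     0.0002 0.018 ] len 0.017980312077505348 rot [-0.0003  0.     -0.    ] pos [0.5109 0.2085 0.148 ] q [0.2035 0.057  1.922  0.0003 1.1626 1.4734] f [-0.1796  0.3063 -2.6773] w 0.03494744114393314 50.86521327495575 t 15.05
```

No contact force and the tip is well inside the bore, so I'll keep going down.

```bash
python3 steer.py '[{"trans": [0, 0, 0.005]}, {"trans": [0, 0, 0.005]}, {"trans": [0, 0, 0.003]}, {}]'
```

```text
clock: 15.45
tool_pos: [0.511, 0.2085, 0.135]
ee_rot: [[0.955, 0.296, 0.0], [0.296, -0.955, 0.0], [0.0, -0.0, -1.0]]
force: [-0.2, -0.3, -2.7]
grip_width: 0.0347
gripper_force: 50.9
```

```bash
python3 steer.py '[{"trans": [0, 0, 0.003]}, {"trans": [0, 0, 0.002]}, {}]'
```

```text
clock: 15.75
tool_pos: [0.5115, 0.2082, 0.1312]
ee_rot: [[0.955, 0.297, 0.001], [0.297, -0.955, -0.001], [0.001, 0.001, -1.0]]
force: [-1.4, -2.7, -1.4]
grip_width: 0.0351
gripper_force: 50.8
```

```bash
python3 steer.py '[{"trans": [0, 0, 0.0015]}, {}]' | sed -n '1,2p;4p'
python3 steer.py '[{"trans": [0, 0, 0.0015]}, {}]' | sed -n '1,2p;4p'
```

```text
clock: 15.95
tool_pos: [0.5117, 0.2083, 0.1305]
force: [-2.6, -3.5, 3.9]
clock: 16.15
tool_pos: [0.5117, 0.2086, 0.129]
force: [-4.8, -3.2, 5.8]
```

```bash
python3 steer.py '[{"trans": [0, 0, 0.0015]}, {}]' | sed -n '1,2p;4p'
python3 steer.py '[{"trans": [0, 0, 0.0015]}, {}]' | sed -n '1,2p;4p'
python3 snap.py E.pkl
python3 - <<'E'
import pickle,cv2,numpy as np
c0=pickle.load(open("C.pkl","rb"))[0]["side"]["pixels"];c=pickle.load(open("E.pkl","rb"))[0]["side"]["pixels"]
cv2.imwrite("pics/m8.png",np.hstack([cv2.convertScaleAbs(cv2.resize(p[260:360,258:358],(400,400),interpolation=2),alpha=1.8) for p in (c0,c)]))
E
```

```text
clock: 16.35
tool_pos: [0.5119, 0.2086, 0.1289]
force: [-5.4, -4.1, 11.0]
clock: 16.55
tool_pos: [0.512, 0.2087, 0.1289]
force: [-8.4, -5.1, 16.1]
```

View pics/m8.png

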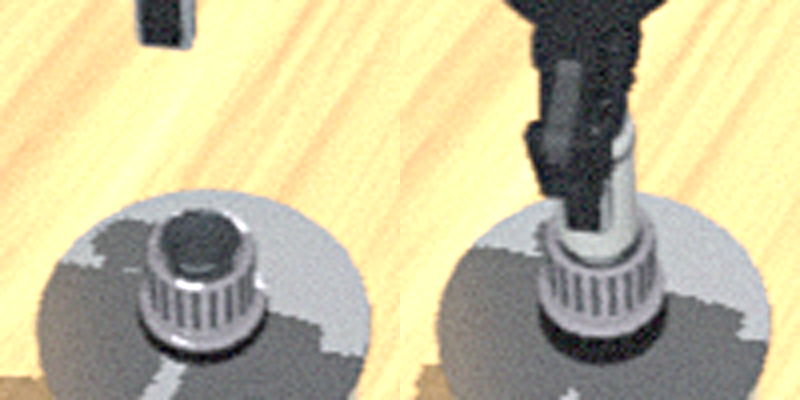

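The right-hand crop shows the sleeve back up (foot 355→337) around the nozzle, and z stopped solid at 0.1289, so the pump is home. I'll relax the push, do a light pull test, then release.

```bash
python3 steer.py '[{"trans": [0, 0, -0.003]}, {}]' | sed -n '1,2p;4p'
python3 steer.py '[{"trans": [0, 0, -0.002]}, {}]' | sed -n '1,2p;4p'
python3 steer.py '[{"trans": [0, 0, -0.0015]}, {}]' | sed -n '1,2p;4p'
```

```text
clock: 16.85
tool_pos: [0.5116, 0.2086, 0.129]
force: [-3.4, -3.6, 6.9]
clock: 17.05
tool_pos: [0.5112, 0.2086, 0.1291]
force: [-1.4, -3.0, -0.5]
clock: 17.25
tool_pos: [0.5111, 0.2087, 0.1305]
force: [-0.3, -0.6, -3.3]
```

```bash
python3 steer.py '[{"trans": [0, 0, 0.003]}, {}]' | sed -n '1,2p;4p'
python3 steer.py '[{}, {}, {}, {}, {}]' 0.085
python3 steer.py '[{"trans": [0, 0, -0.02]}, {"trans": [0, 0, -0.045]}, {"trans": [0, 0, -0.045]}, {"trans": [0, 0, -0.04]}, {}]'
python3 snap.py F.pkl
python3 - <<'E'
import pickle,cv2,numpy as np
c=pickle.load(open("F.pkl","rb"))[0]
cv2.imwrite("pics/m9.png",np.hstack([cv2.convertScaleAbs(cv2.resize(c["side"]["pixels"][240:360,248:368],(400,400),interpolation=2),alpha=1.8),cv2.resize(c["side"]["pixels"],(400,300))[:,:].copy() if 0 else cv2.copyMakeBorder(cv2.resize(c["side"]["pixels"],(400,300)),0,100,0,0,0)]))
E
```

```text
clock: 17.45
tool_pos: [0.5115, 0.2086, 0.129]
force: [-2.2, -2.7, 2.0]
clock: 17.95
tool_pos: [0.5115, 0.2087, 0.1285]
ee_rot: [[0.955, 0.296, 0.001], [0.296, -0.955, 0.001], [0.001, -0.0, -1.0]]
force: [-0.4, -0.6, 0.6]
grip_width: 0.0852
gripper_force: 0.0
clock: 18.45
tool_pos: [0.5146, 0.2094, 0.2868]
ee_rot: [[0.955, 0.296, 0.015], [0.296, -0.955, 0.003], [0.015, 0.001, -1.0]]
force: [-0.7, 0.2, 0.3]
grip_width: 0.0847
gripper_force: 0.0
```

View pics/m9.png

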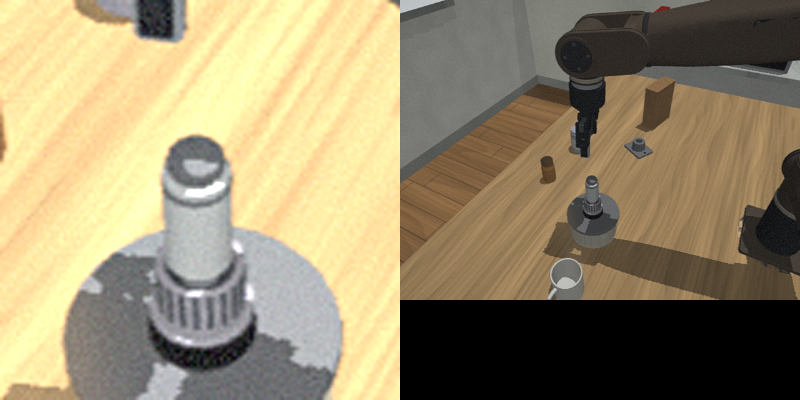

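The pump stands upright in the coupler with the sleeve up, the robot is clear, and the bystanders look untouched.

```bash
python3 steer.py '[{}, {}]' | head -2; python3 -c "
from bench import ctrl, imaging, telemetry; print(ctrl.sign_off())"
```

```text
clock: 18.75
tool_pos: [0.5102, 0.2083, 0.276]
the job is handed in; nothing more can be done
None
```

Job handed in at 18.75 s: the sleeve was pulled down until it caught, and the pump is fully home and upright with the sleeve back up around it (seen in the camera; I didn't pull hard enough to prove the lock). I left the mug, tin, spice jar and carton alone. The fingertips turned out to sit 34 mm higher than the reported TCP; the first grip closed on nothing because of it, and I corrected for that by camera.

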